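# Close the battery bay of a gauge readout

### The arm

A 6-joint arm with a two-finger parallel gripper is mounted at the origin on the work surface. World frame = base frame: x ahead of the robot, y to its left, z up, the work surface at z = 0. Lengths are in m, angles in degrees, forces in N, time in s.
With the tool pointing down it reaches from about 0.35 to 0.875 m from the base axis. Payload 4.2 kg.
Tool frame: the origin (TCP) lies on the centre line of the jaws, within the pads' length; the fingertips stand 17 mm ahead of it and the grasp point (between the pads) lies 2 mm behind it; z points along the fingers, y is the direction in which the jaws open and shut (so a half turn about z gives the same grasp; the last joint's range is limited). The gripper opens to 87 mm and grips with 3 to 60 N. Pads are 19 mm wide; open, the fingers measure 117 mm over their backs; the gripper's body (75 mm by 190 mm) begins 51 mm behind the grasp point.
Start: joints at [89.301, 22.042, 0.453, 0, -68.411, -14.817], TCP at [0.167, 0.602, 0.24] pointing down, gripper open.
Joint ranges: [-179.83, 179.83], [-69.29, 118.12], [-61.27, 80.66], [-181.25, 117.63], [-171.15, -9.14], [-177.46, 177.46]. Speed limits (degrees/s): [159.86, 159.86, 180, 180, 180, 180].

### API

Orientations are given as a 3x3 rotation matrix whose columns are the frame's x, y, z axes.
In Python, from station import * gives the robot as it stands.
- The arm moves only by the tool play_rows, never from a script. Its argument "targets" is a list that holds one entry, the list of rows, each a list of 5 numbers: the closure, from 0 (fully open) to 1 (shut), then the shift along the world's x, y, z in m, then the turn about the world's z in rad. In form: [[[gripper, x, y, z, twist], ...]]. A call has 1 to 5 rows; each row is the pose to reach, as a shift and turn from the pose commanded when the call began; what a row does not reach only later rows make up. A row lasts 1/12 s, in which the tool goes at most 41.7 mm and 7.16 degrees, less where a joint would pass 70% of its speed; a pose out of reach is approached as far as the arm can. A call with a gripper value outside its range is refused whole. The fingers move at their own pace and stop on an object; the grip force is fixed at half the most. Time passes only in rows, so rows that repeat a pose let the fingers close. It gives the time, the measured TCP pose, the force and the opening at its end, in the units of the state.
- sense(): the state, without advancing time (a new reading comes with each control period).
- capture(name): name is "scene" or "top"; returns the picture (420x560x3 uint8, blue, green, red); there is no depth.
- get_calibration(name): a dict with "camera_matrix" (3x3 intrinsics, pixels), "D" ([k1, k2, p1, p2, k3] as OpenCV has them; the pictures are not rectified), "T" (4x4, takes a point from camera to world coordinates). Camera axes: x right, y up, looking along -z (the intrinsics and any distortion apply to the point x, -y, -z); pixel columns grow to the right and rows downward; lengths in m; the calibration is good to about 2 mm. A picture is of the moment at which its call begins. get_calibration takes no time and is no camera call.
- finish_job(): hands the job in, once; it reports no verdict.
The state is a dict: "time_s": time; "joints": joint angles; "joint_velocities": joint speeds; "effort": joint torques, N m; "tcp_pos": TCP position; "ee_rot": TCP orientation; "wrist_force": force on the tool from outside, world axes, zero at the start; "moment": the same for the moment, N m; "gripper_width": opening from 0.0 (shut) to 1.0 (fully open).
Only numpy, scipy, OpenCV 4.12 (cv2) and the standard library are available. Lean on these libraries where they do the work, as an engineer would, in place of code of your own. Each camera call takes 0.05 s, during which the arm holds its last target. There are 200 camera calls.

### The job

Put the battery lid back on the gauge readout: hold it tilted, hook its orange tongue under the yellow lip of the bay, and swing it down until it lies flush in the bay. Then, with the lid flush, turn the red latch fully across over the lid's edge and let go. Leave the turned shaft, the ring gauge and the calculator where they are.

Things in the scene. Friction and masses are not known exactly. Their poses are not given: they have to be found in the camera images.
- readout: Grey gauge readout unit, fixed, 60 mm high (mm in its frame below). Origin on the bench under the centre of its battery bay, z up. Case x -72..90, y -68..190; display and keys on top at y > 68. The bay is an open recess, x -50..53, y -58..58; the rim ledge the lid rests on is at z 48, 12 below the top; batteries lie deeper. Yellow lip along the bay's -x side; solid rim with the latch at +x.
- slot (a point): Mouth of the slot under the yellow lip: readout x -50, y 0, z 52 mm, half-way up. Axes as the readout's. The slot is 8 mm high (z 48 to 56), as wide as the bay and 13 mm deep (to x -63); the lip over it is 4 mm thick (z 56 to 60), its free edge at x -50.
- lid_grip (a point): Loose white battery lid, about 180 g, lying right way up on the bench. Point: centre of its black grip rib (16 mm in x, 60 in y, 28 high, on the plate's top), 26 mm above the lid's underside. Plate 100 x 110 x 12 mm (x, y, z), rib at its centre, z up out of its top. Seated, its axes match the readout's, underside at readout z 48, centre at readout x 0 to 3; 3 mm play each side in y.
- lid_tongue (a point): Middle of the tip of the lid's orange tongue: lid x -60, y 0, 2 mm above the underside. Axes as the lid's. The tongue is 70 mm wide, 4 mm thick, level with the underside, and sticks out 10 mm from the plate's -x edge. With it the lid is 7 mm too long to go in flat; a tilt of 15 to 20 degrees, tongue edge low, lets the tongue into the slot.
- lid_front (a point): Middle of the lid's other edge, at the top surface (lid x +50, y 0, 12 mm above the underside). Axes as the lid's.
- latch (a joint): Red latch, a bar 14 mm wide and 50 mm long on a vertical pivot. 0: points along readout +y, clear of the bay; 1.57 rad: along readout -x, over the lid's edge. Grows counter-clockwise seen from above; stops at -0.7 and 1.62. Stays where left; about 1 N at the knob turns it. Bar at readout z 62 to 70 mm: it passes 2 mm over a flush lid, and a raised lid blocks it.
- latch_knob (a point): Middle of the latch's round upright knob (14 mm diameter, top at readout z 96 mm; bar top at z 70), 42 mm from the pivot, at readout z 83.
- latch_pivot (a point): Pivot of the latch: readout x 76, y 0, z 66 mm.
- shaft_mid (a point): Bystander: turned steel shaft standing upright, 110 mm high, 52 mm across its collar; point half-way up.
- ring_gauge: Bystander: aluminium ring gauge lying flat, 72 mm across, 20 mm high; origin at its underside.
- calculator: Bystander: calculator lying flat, 140 x 75 x 15 mm; origin at its underside.
Not all that is in view belongs to the job. Of the things shaped like the part that bears lid_grip, the white one is meant.

How it is judged (in metres and radians):
On the way, in this order (a step that is already met when the one before it is completed fails the run):
1. the lid is tilted with its tongue under the lip (x of lid_tongue in the frame of readout below -0.052 m and z of lid_tongue in the frame of readout between 0.045 and 0.056 m and angle between lid_grip's own z axis and vertical above 0.08 rad).
2. the lid lies flush in the bay, latch not yet across (x of lid_tongue in the frame of readout below -0.0545 m and z of lid_tongue in the frame of readout below 0.053 m and z of lid_front in the frame of readout between 0.057 and 0.0625 m and x of lid_front in the frame of readout below 0.054 m and angle between lid_grip's own z axis and vertical below 0.035 rad and y of lid_front in the frame of readout between -0.006 and 0.006 m and value of joint latch below 1 rad), for 0.2 s.
At the end, for the whole second after the job is handed in: The lid lies flush in the bay (level within 2 degrees, free edge within 2.5 mm of flush, within 6 mm sideways) with its tongue at least 4.5 mm under the lip, at rest; the latch is at 1.35 rad or more, over the lid's edge; shaft, ring gauge and calculator are within 25 mm of where they stood (x of lid_tongue in the frame of readout below -0.0545 m and z of lid_tongue in the frame of readout below 0.053 m and z of lid_front in the frame of readout between 0.057 and 0.0625 m and x of lid_front in the frame of readout below 0.054 m and angle between lid_grip's own z axis and vertical below 0.035 rad and y of lid_front in the frame of readout between -0.006 and 0.006 m and value of joint latch above 1.35 rad and linear speed of lid below 0.01 m/s and distance of each of shaft_mid, ring_gauge, calculator from where it was at the start of the episode below 0.025 m); the robot touches nothing.
It fails at once if the shaft is knocked away (distance of shaft_mid from where it was at the start of the episode above 0.03 m).
It fails at once if the ring is knocked away (distance of ring_gauge from where it was at the start of the episode above 0.03 m).
It fails at once if the calculator is knocked away (distance of calculator from where it was at the start of the episode above 0.03 m).
It also fails if it takes over 58 s, if anything falls off the work surface, if the arm or the gripper's body presses on something with over 40 N, if the wrist force passes 120 N, or if a joint passes its speed limit or range.

## Working session

There is one attempt and no reset: what is moved stays moved. The work goes in short steps, Python scripts to look and compute and a tool call to move; the robot and the scene stay as the last step left them, time stands still between calls to the robot, and variables do not carry over. Pictures are saved under pics/ and viewed, on a budget of 10 in all, crops included, one or two more only if the job needs it, and the job is handed in when it is done.

Besides the shell and the picture viewer there is one more tool, called after ">>>" in YAML: its name, and indented under it one key for each argument. play_rows: Moves the arm, as the interface text tells. Its arguments: {"type":"object","properties":{"targets":{"type":"array","items":{"type":"array","items":{"type":"array","items":{"type":"number"}}}}},"required":["targets"]}

```bash
ls; mkdir -p pics
python3 - <<'E'
from station import *
import cv2,numpy as np
np.set_printoptions(precision=4,suppress=True)
s=sense();print(s['time_s'],s['tcp_pos'],s['ee_rot'],s['gripper_width'])
for n in("scene","top"):
    im=capture(n);cv2.imwrite(f"pics/{n}0.png",im);c=get_calibration(n);print(n,c['camera_matrix'],c['D'],c['T'])
E
```

```text
pics
0.0 [0.167  0.6017 0.2384] [[ 0.9635 -0.2677 -0.0005]
 [-0.2677 -0.9635 -0.0021]
 [ 0.0001  0.0022 -1.    ]] 1.0011685735608225
scene [[432.5005   0.     278.597 ]
 [  0.     432.5005 210.7776]
 [  0.       0.       1.    ]] [-0.0487  0.      0.      0.      0.    ] [[ 0.0028 -0.8103  0.5859  1.1986]
 [ 0.9999 -0.0062 -0.0134 -0.2238]
 [ 0.0145  0.5859  0.8102  0.9789]
 [ 0.      0.      0.      1.    ]]
top [[523.8112   0.     272.8593]
 [  0.     523.8112 202.7437]
 [  0.       0.       1.    ]] [0.043 0.    0.    0.    0.   ] [[-0.0195  0.991  -0.1328  0.3524]
 [-0.9998 -0.0207 -0.0077 -0.2043]
 [-0.0104  0.1326  0.9911  1.6   ]
 [ 0.      0.      0.      1.    ]]
```

View pics/scene0.png

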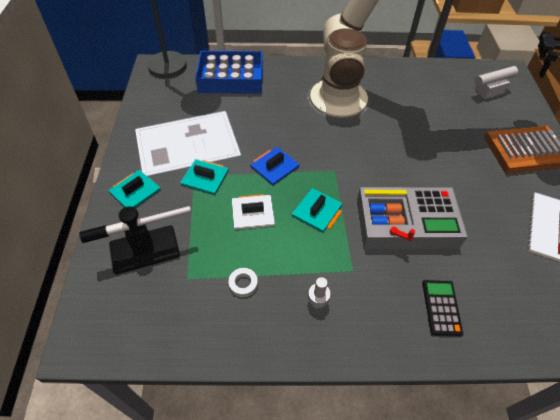

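View pics/top0.png

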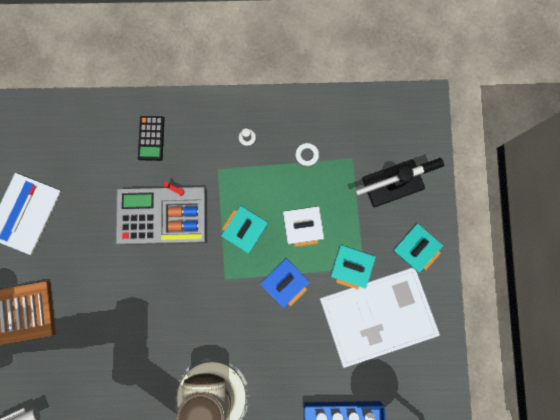

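Two views show six lid-shaped things. In the top view these are white (303,225), teal (244,229), (353,266), (418,247) and blue (285,283). The sixth is the blank paper sheet, which isn't a lid. The white one with an orange tongue at (306,243) on the green mat fits, and I'll confirm it in a crop while measuring. The readout is at (161,214), with the yellow lip towards the robot.

```bash
cat > h.py <<'E'
from station import *
import cv2,numpy as np
np.set_printoptions(precision=4,suppress=True)
def ray(n,px,z):
    c=get_calibration(n);T=np.array(c['T']);px=np.array(px,float).reshape(-1,1,2)
    u=cv2.undistortPoints(px,np.array(c['camera_matrix']),np.array(c['D'])).reshape(-1,2)
    d=np.c_[u[:,0],-u[:,1],-np.ones(len(u))]@T[:3,:3].T; o=T[:3,3]
    return o+d*((z-o[2])/d[:,2])[:,None]
def proj(n,P):
    c=get_calibration(n);T=np.linalg.inv(np.array(c['T']));q=np.atleast_2d(P)@T[:3,:3].T+T[:3,3]
    q=q*[1,-1,-1]
    return cv2.projectPoints(q.reshape(-1,1,3),np.zeros(3),np.zeros(3),np.array(c['camera_matrix']),np.array(c['D']))[0].reshape(-1,2)
def blob(im,lo,hi,roi):
    x0,y0,x1,y1=roi;h=cv2.cvtColor(im,cv2.COLOR_BGR2HSV)[y0:y1,x0:x1]
    m=cv2.inRange(h,np.array(lo),np.array(hi))
    k=cv2.findContours(m,cv2.RETR_EXTERNAL,cv2.CHAIN_APPROX_NONE,offset=(x0,y0))[0]
    return max(k,key=cv2.contourArea) if k else None
COL=dict(white=((0,0,170),(180,40,255)),orange=((5,150,120),(18,255,255)),yellow=((22,120,120),(35,255,255)),red=((0,170,100),(4,255,255)),black=((0,0,0),(180,255,60)))
def rect(n,im,col,roi,z):
    k=blob(im,*COL[col],roi)
    if k is None: print(n,col,None);return
    M=cv2.moments(k);c=(M['m10']/M['m00'],M['m01']/M['m00']) if M['m00'] else k.mean((0,1))
    W=ray(n,k.reshape(-1,2),z)[:,:2].astype(np.float32)
    r=cv2.minAreaRect(W)
    print(n,col,'px',np.array(c),'ctr',ray(n,[c],z)[0][:2],'rect',np.array(r[0]),'size',np.array(r[1]),'ang',round(r[2],2))
    return r
E
python3 - <<'E'
from h import *
I={n:cv2.imread(f"pics/{n}0.png") for n in("scene","top")}
L={'scene':(225,185,280,235),'top':(275,198,332,248)};R={'scene':(355,180,470,255),'top':(110,178,212,248)}
for n in I:
    rect(n,I[n],'white',L[n],.012);rect(n,I[n],'orange',L[n],.004);rect(n,I[n],'black',tuple(np.array(L[n])+[10,10,-10,-12]),.040)
    rect(n,I[n],'yellow',R[n],.060);rect(n,I[n],'red',(380,222,420,242) if n=='scene' else (160,178,190,198),.07)
a=cv2.resize(I['top'][180:300,110:350],None,fx=3.2,fy=3.2,interpolation=cv2.INTER_CUBIC)[:,:768]
cv2.imwrite('pics/crop.png',a)
E
```

```text
scene white px [252.3493 211.1311] ctr [ 0.5012 -0.2801] rect [ 0.4994 -0.2802] size [0.1015 0.1101] ang 7.25
scene orange px [244.5 196. ] ctr [ 0.4424 -0.3047] rect [ 0.4424 -0.3047] size [0.     0.0142] ang 0.46
scene black px [252.5285 207.5879] ctr [ 0.5096 -0.2784] rect [ 0.5094 -0.2784] size [0.0273 0.0533] ang 7.49
scene yellow px [385.4214 191.9224] ctr [0.4684 0.0831] rect [0.4687 0.0824] size [0.0139 0.1165] ang 0.59
scene red px [399.1496 232.7254] ctr [0.6074 0.0953] rect [0.6106 0.0988] size [0.0561 0.021 ] ang 55.26
top white px [303.0414 224.7344] ctr [ 0.4958 -0.2824] rect [ 0.4955 -0.2826] size [0.1009 0.1115] ang 7.21
top orange px [305.4052 242.9869] ctr [ 0.4408 -0.2884] rect [ 0.4408 -0.2889] size [0.0064 0.0645] ang 6.99
top black px [303.2674 224.3114] ctr [ 0.4946 -0.2817] rect [ 0.4948 -0.2821] size [0.011  0.0511] ang 6.99
top yellow px [181.4882 236.3898] ctr [0.4645 0.0784] rect [0.4645 0.0812] size [0.0125 0.1146] ang 0.42
top red px [173.6667 188.1557] ctr [0.6071 0.1002] rect [0.6084 0.1011] size [0.0629 0.0144] ang 60.76
```

View pics/crop.png

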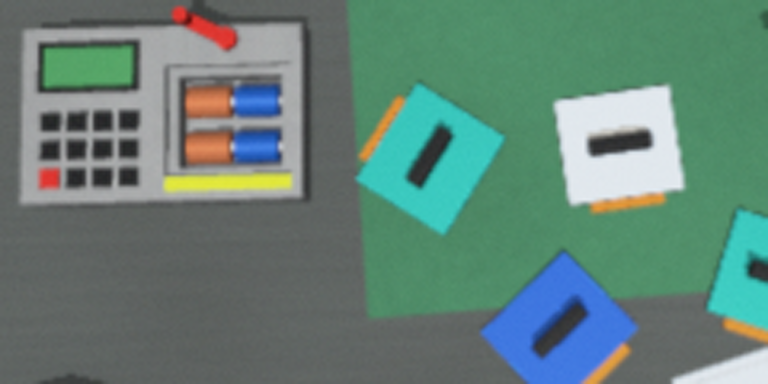

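The crop confirms it: the white lid with its black rib and orange tongue is at crop (620,145). The readout's lip is at (228,182), and the latch is swung to about -0.5 rad.

- **Lid:** averaged over both views, centre (0.4975, -0.2814), yaw 7.2°, sized 101x111 mm as it should be.
- **Lip:** centre (0.4666, 0.0818), 13x115 mm, so the readout origin is about (0.523, 0.082), yaw 0.5°.

I'll approach the rib with the jaws along the lid's y axis, since tilting then works by pivoting in the pads.

>>> play_rows:
  targets:
    - [[0,0.022,-0.035,0,0.08],[0,0.044,-0.07,0,0.16],[0,0.066,-0.105,0,0.24],[0,0.088,-0.14,0,0.32],[0,0.11,-0.175,0,0.397]]

```text
time_s: 0.52
tcp_pos: [0.2776, 0.4252, 0.2391]
ee_rot: [[0.991, 0.13, -0.0], [0.13, -0.991, -0.001], [-0.0, 0.001, -1.0]]
wrist_force: [1.8, -0.1, -0.8]
gripper_width: 1.0
```

>>> play_rows:
  targets:
    - [[0,0.022,-0.035,0,0],[0,0.044,-0.07,0,0],[0,0.066,-0.105,0,0],[0,0.088,-0.14,0,0],[0,0.11,-0.175,0,0]]

```text
time_s: 0.93
tcp_pos: [0.3875, 0.2502, 0.2395]
ee_rot: [[0.992, 0.126, -0.0], [0.126, -0.992, -0.0], [-0.0, 0.0, -1.0]]
wrist_force: [0.5, 0.5, 0.5]
gripper_width: 1.0
```

>>> play_rows:
  targets:
    - [[0,0.022,-0.035,0,0],[0,0.044,-0.07,0,0],[0,0.066,-0.105,0,0],[0,0.088,-0.14,0,0],[0,0.11,-0.175,0,0]]

```text
time_s: 1.35
tcp_pos: [0.4976, 0.0752, 0.2394]
ee_rot: [[0.992, 0.126, -0.0], [0.126, -0.992, 0.0], [-0.0, -0.0, -1.0]]
wrist_force: [1.4, 0.9, 0.3]
gripper_width: 1.002
```

>>> play_rows:
  targets:
    - [[0,0,-0.04,0,0],[0,0,-0.08,0,0],[0,0,-0.12,0,0],[0,0,-0.16,0,0],[0,0,-0.2,0,0]]

```text
time_s: 1.77
tcp_pos: [0.4965, -0.1247, 0.2393]
ee_rot: [[0.992, 0.126, -0.001], [0.126, -0.992, 0.0], [-0.001, -0.0, -1.0]]
wrist_force: [0.9, 1.4, 0.3]
gripper_width: 0.998
```

>>> play_rows:
  targets:
    - [[0,0.001,-0.04,0,0],[0,0.002,-0.08,0,0],[0,0.003,-0.12,0,0],[0,0.004,-0.156,-0.02,0],[0,0.004,-0.156,-0.06,0]]

```text
time_s: 2.18
tcp_pos: [0.5042, -0.2853, 0.1832]
ee_rot: [[0.993, 0.121, 0.011], [0.121, -0.993, -0.006], [0.01, 0.007, -1.0]]
wrist_force: [2.8, 0.2, 0.3]
gripper_width: 0.998
```

>>> play_rows:
  targets:
    - [[0,0,0,-0.035,0],[0,0,0,-0.07,0],[0,0,0,-0.1,0],[0,0,0,-0.1,0],[0,0,0,-0.1,0]]

```text
time_s: 2.6
tcp_pos: [0.5002, -0.2787, 0.0783]
ee_rot: [[0.992, 0.126, -0.004], [0.126, -0.992, 0.001], [-0.004, -0.001, -1.0]]
wrist_force: [0.7, 0.3, 1.8]
gripper_width: 1.002
```

Run:
```python
from h import *
im=capture('top');cv2.imwrite('pics/top1.png',im);im2=capture('scene')
a=cv2.resize(im[170:280,240:370],(520,440),interpolation=cv2.INTER_CUBIC);b=cv2.resize(im2[150:260,200:270],(280,440),interpolation=cv2.INTER_CUBIC)
cv2.imwrite('pics/c1.png',np.hstack([a,b]));s=sense();print(s['tcp_pos'])
```

```text
[ 0.5027 -0.2793  0.0814]
```

View pics/c1.png

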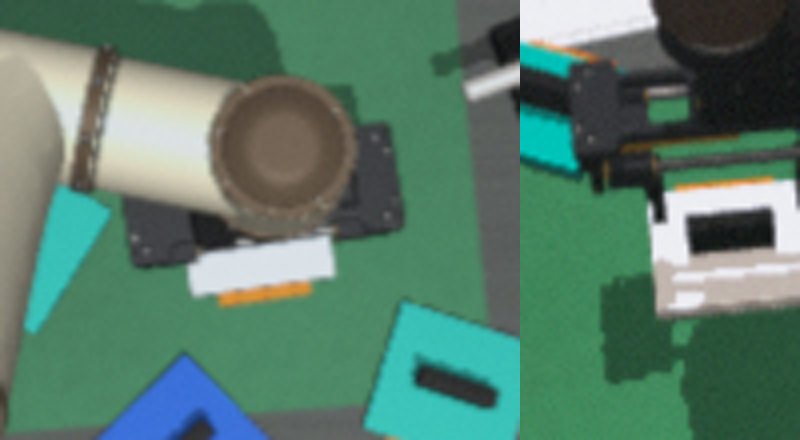

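The gripper straddles the rib: jaws are along the rib and the tongue (left panel (265,293)) faces the base. I'll descend and grip.

>>> play_rows:
  targets:
    - [[0,0,-0.001,-0.02,0],[0,-0.001,-0.002,-0.04,0],[0,-0.001,-0.002,-0.045,0],[0,-0.001,-0.002,-0.045,0],[0,-0.001,-0.002,-0.045,0]]

```text
time_s: 3.12
tcp_pos: [0.5015, -0.2811, 0.0364]
ee_rot: [[0.992, 0.127, 0.003], [0.127, -0.992, -0.001], [0.003, 0.002, -1.0]]
wrist_force: [-0.2, -1.1, -0.2]
gripper_width: 1.004
```

>>> play_rows:
  targets:
    - [[1,0,0,0,0],[1,0,0,0,0],[1,0,0,0,0],[1,0,0,0,0],[1,0,0,0,0]]

```text
time_s: 3.53
tcp_pos: [0.5003, -0.2808, 0.0349]
ee_rot: [[0.992, 0.126, 0.001], [0.126, -0.992, -0.0], [0.001, 0.0, -1.0]]
wrist_force: [-0.1, -0.4, -0.3]
gripper_width: 0.711
```

>>> play_rows:
  targets:
    - [[1,0,0,0,0],[1,0,0,0,0],[1,0,0,0,0],[1,0,0,0,0],[1,0,0,0,0]]

```text
time_s: 3.95
tcp_pos: [0.5003, -0.2808, 0.0349]
ee_rot: [[0.992, 0.126, 0.0], [0.126, -0.992, -0.0], [0.0, 0.0, -1.0]]
wrist_force: [-0.1, 1.2, 4.3]
gripper_width: 0.686
```

Gripped: the opening of 0.686 is 60 mm, the rib's length. The tool cannot tilt, so I'll lift and carry the lid to the case's -x edge. There I'll press the lid's front edge on that rim so it pivots in the pads.

>>> play_rows:
  targets:
    - [[1,0,0,0.02,0],[1,0,0,0.05,0],[1,0,0,0.085,0],[1,0,0,0.12,0],[1,0,0.02,0.14,0]]

```text
time_s: 4.37
tcp_pos: [0.5016, -0.263, 0.1779]
ee_rot: [[0.992, 0.124, 0.005], [0.124, -0.992, -0.003], [0.005, 0.003, -1.0]]
wrist_force: [1.2, -0.0, -0.8]
gripper_width: 0.686
```

>>> play_rows:
  targets:
    - [[1,-0.015,0.035,0,-0.03],[1,-0.03,0.07,0,-0.06],[1,-0.045,0.105,0,-0.09],[1,-0.06,0.14,0,-0.117],[1,-0.07,0.175,0,-0.117]]

```text
time_s: 4.78
tcp_pos: [0.4278, -0.0846, 0.1737]
ee_rot: [[1.0, 0.007, -0.002], [0.007, -1.0, 0.0], [-0.002, -0.0, -1.0]]
wrist_force: [1.1, 1.8, -1.1]
gripper_width: 0.687
```

>>> play_rows:
  targets:
    - [[1,-0.007,0.035,0,0],[1,-0.014,0.07,0,0],[1,-0.014,0.105,0,0],[1,-0.014,0.14,0,0],[1,-0.014,0.168,0,0]]

```text
time_s: 5.2
tcp_pos: [0.4154, 0.0842, 0.1743]
ee_rot: [[1.0, 0.01, -0.0], [0.01, -1.0, 0.0], [-0.0, -0.0, -1.0]]
wrist_force: [1.4, -0.1, -1.2]
gripper_width: 0.683
```

>>> play_rows:
  targets:
    - [[1,0,0,-0.02,0],[1,0,0,-0.04,0],[1,0,0,-0.06,0],[1,0,0,-0.07,0],[1,0,0,-0.07,0]]

```text
time_s: 5.62
tcp_pos: [0.414, 0.0812, 0.1019]
ee_rot: [[1.0, 0.009, -0.006], [0.009, -1.0, -0.003], [-0.006, 0.003, -1.0]]
wrist_force: [0.0, -0.2, -0.7]
gripper_width: 0.688
```

Run:
```python
from h import *
I={n:capture(n) for n in('scene','top')}
for n in I: cv2.imwrite(f'pics/{n}2.png',I[n])
a=cv2.resize(I['scene'][130:260,330:480],None,fx=2.6,fy=2.6,interpolation=cv2.INTER_CUBIC);b=cv2.resize(I['top'][170:300,110:260],None,fx=2.6,fy=2.6,interpolation=cv2.INTER_CUBIC)
cv2.imwrite('pics/c2.png',np.hstack([a,b]));s=sense();print(s['tcp_pos'],s['wrist_force'],s['gripper_width'])
```

```text
[0.416  0.0821 0.1043] [-0.3618 -0.988  -0.7968] 0.6835254247484288
```

View pics/c2.png

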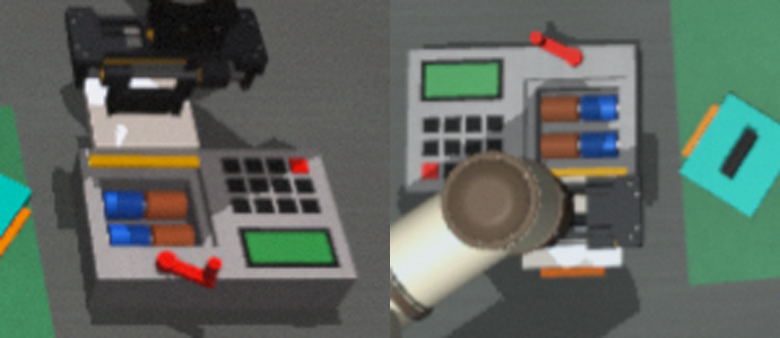

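The lid (left panel, (145,120)) sits level behind the lip with its front edge over the rim. Pressing down.

>>> play_rows:
  targets:
    - [[1,0,0,-0.005,0],[1,0,0,-0.009,0],[1,0,0,-0.011,0],[1,0,0,-0.013,0],[1,0,0,-0.015,0]]

```text
time_s: 6.13
tcp_pos: [0.4156, 0.082, 0.0905]
ee_rot: [[1.0, 0.009, -0.001], [0.009, -1.0, -0.0], [-0.001, 0.0, -1.0]]
wrist_force: [-6.6, 1.5, 10.7]
gripper_width: 0.683
```

>>> play_rows:
  targets:
    - [[1,0,0,-0.002,0],[1,0,0,-0.004,0],[1,0,0,-0.007,0],[1,0,0,-0.009,0],[1,0,0,-0.011,0]]

```text
time_s: 6.55
tcp_pos: [0.4143, 0.0817, 0.0793]
ee_rot: [[1.0, 0.009, -0.003], [0.009, -1.0, -0.001], [-0.003, 0.001, -1.0]]
wrist_force: [-12.7, 3.3, 16.3]
gripper_width: 0.685
```

Run:
```python
from h import *
I={n:capture(n) for n in('scene','top')}
for n in I: cv2.imwrite(f'pics/{n}3.png',I[n])
a=cv2.resize(I['scene'][130:260,330:480],None,fx=2.6,fy=2.6,interpolation=cv2.INTER_CUBIC);b=cv2.resize(I['top'][170:300,110:260],None,fx=2.6,fy=2.6,interpolation=cv2.INTER_CUBIC)
cv2.imwrite('pics/c3.png',np.hstack([a,b]));s=sense();print(s['tcp_pos'],s['wrist_force'],s['moment'],s['gripper_width'])
```

```text
[0.4143 0.0817 0.0793] [-10.4219   2.7432  12.0372] [ 0.6854  2.5396 -0.0424] 0.6858777724289962
```

View pics/c3.png

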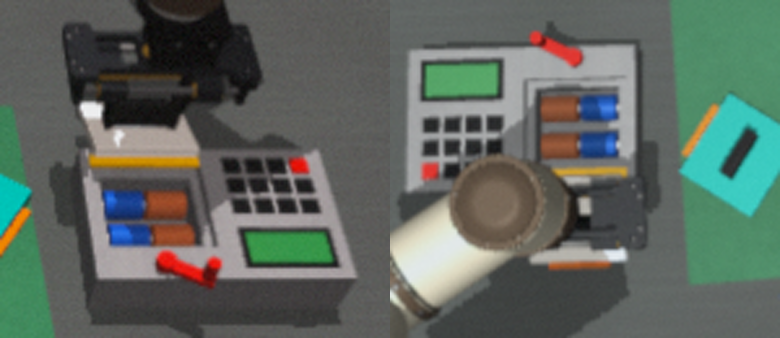

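The lid is now tilted, tongue edge low (back edge visible at left panel (92,110), tongue at right panel (580,264)). I'll lift clear to measure the tilt.

>>> play_rows:
  targets:
    - [[1,-0.002,0,0.02,0],[1,0,0,0.05,0],[1,0,0,0.08,0],[1,0,0,0.08,0],[1,0,0,0.08,0]]

```text
time_s: 7.07
tcp_pos: [0.4171, 0.0828, 0.1603]
ee_rot: [[1.0, 0.009, 0.004], [0.009, -1.0, 0.003], [0.004, -0.003, -1.0]]
wrist_force: [-0.1, -0.5, -1.8]
gripper_width: 0.686
```

Run:
```python
from h import *
I={n:capture(n) for n in('scene','top')}
for n in I: cv2.imwrite(f'pics/{n}4.png',I[n])
a=cv2.resize(I['scene'][120:200,345:425],None,fx=5,fy=5,interpolation=cv2.INTER_CUBIC);b=cv2.resize(I['top'][230:310,150:230],None,fx=5,fy=5,interpolation=cv2.INTER_CUBIC)
cv2.imwrite('pics/c4.png',np.hstack([a,b]));s=sense();print(s['tcp_pos'],s['wrist_force'],s['gripper_width'])
```

```text
[0.4154 0.0819 0.158 ] [-0.7593 -0.6562 -1.9617] 0.6829878081537616
```

View pics/c4.png

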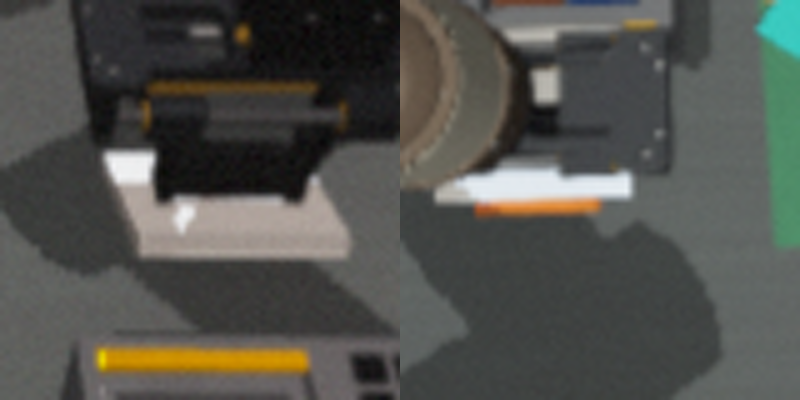

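```bash
cat > fit.py <<'E'
from h import *
from scipy.optimize import least_squares
from scipy.spatial.transform import Rotation as Ro
B={'scene':np.array([.002,.0005,0]),'top':np.array([-.002,-.0005,0])}
def fit(obs,p0,yaw0=.009):
    # p = x,y,z of lid underside centre, tilt(+ = -x edge low), yaw
    def P(p,l): return Ro.from_euler('ZY',[p[4],-p[3]]).apply(np.array(l)*1e-3)+p[:3]
    def f(p): return np.r_[np.concatenate([proj(n,P(p,l)+B[n])[0]-px for n,l,px in obs]),(p[4]-yaw0)*60]
    r=least_squares(f,p0);return r.x,r.fun,P
E
python3 - <<'E'
from fit import *
obs=[('scene',(50,-55,12),(372.4,167.4)),('scene',(50,55,12),(415,167.4)),('scene',(50,-55,0),(373.4,171.2)),('scene',(-50,-55,12),(365.6,150)),('top',(-60,0,4),(177.6,272.2)),('top',(-50,-55,12),(196.4,269.4))]
p,res,P=fit(obs,[.415,.082,.12,.3,.009])
print(p,np.degrees(p[3:]),res);print('tip',P(p,(-60,0,2)),'front',P(p,(50,0,12)))
g=Ro.from_euler('ZY',[p[4],-p[3]]).inv().apply(np.array([.4154,.0819,.158])-p[:3]);print('tcp in lid',g)
E
```

```text
[0.4196 0.0837 0.1277 0.3589 0.0185] [20.5625  1.0593] [ 0.2139 -0.1273  0.0603 -0.2864 -1.3674  0.2274 -0.5292  0.1821 -0.9027
  0.0584 -0.8275 -0.298   0.5693]
tip [0.3627 0.0826 0.1085] front [0.4622 0.0844 0.1565]
tcp in lid [ 0.0067 -0.0017  0.0299]
```

Tilt is about 20°, with the tongue tip about 53 mm behind and 50 mm below the TCP. I'll move over the bay with the tip just ahead of the lip's edge, then look.

>>> play_rows:
  targets:
    - [[1,0.03,0,0,0],[1,0.06,0,0,0],[1,0.09,0,0,0],[1,0.113,0,0,0],[1,0.113,0,-0.01,0]]

```text
time_s: 7.58
tcp_pos: [0.534, 0.0827, 0.148]
ee_rot: [[1.0, 0.009, 0.004], [0.009, -1.0, 0.0], [0.004, -0.0, -1.0]]
wrist_force: [0.9, 0.8, -0.9]
gripper_width: 0.679
```

>>> play_rows:
  targets:
    - [[1,0,0,-0.012,0],[1,0,0,-0.024,0],[1,0,0,-0.024,0],[1,0,0,-0.024,0],[1,0,0,-0.024,0]]

```text
time_s: 8.0
tcp_pos: [0.529, 0.0822, 0.1243]
ee_rot: [[1.0, 0.01, -0.001], [0.01, -1.0, -0.001], [-0.001, 0.001, -1.0]]
wrist_force: [0.4, 0.9, -1.0]
gripper_width: 0.686
```

Run:
```python
from h import *
I={n:capture(n) for n in('scene','top')}
for n in I: cv2.imwrite(f'pics/{n}5.png',I[n])
a=cv2.resize(I['scene'][170:250,345:425],None,fx=5,fy=5,interpolation=cv2.INTER_CUBIC);b=cv2.resize(I['top'][180:260,150:230],None,fx=5,fy=5,interpolation=cv2.INTER_CUBIC)
cv2.imwrite('pics/c5.png',np.hstack([a,b]));s=sense();print(s['tcp_pos'],s['wrist_force'],s['gripper_width'])
n='top';im=I[n]
rect(n,im,'yellow',(150,215,215,255),.06);rect(n,im,'orange',(150,215,215,255),.075)
```

```text
[0.5294 0.0824 0.1251] [ 0.3886  0.3291 -1.173 ] 0.6839658179659692
top yellow px [184.1066 236.3393] ctr [0.4645 0.0707] rect [0.4644 0.0797] size [0.0128 0.1117] ang 0.77
top orange px [182.25   231.5104] ctr [0.4776 0.0734] rect [0.4778 0.0815] size [0.067  0.0029] ang 88.79
```

View pics/c5.png

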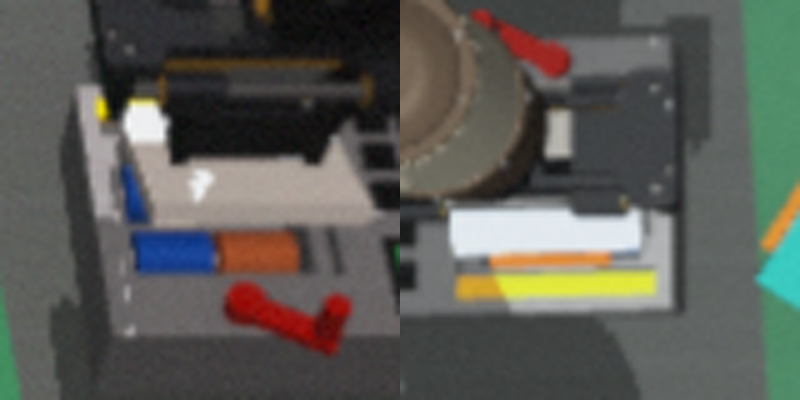

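The tongue tip (right panel, y 266) is about 4-5 mm ahead of the lip's edge (y 272) and centred in y. I'll lower it onto the ledge while watching the force.

>>> play_rows:
  targets:
    - [[1,-0.001,0,-0.01,0],[1,-0.001,0,-0.016,0],[1,-0.001,0,-0.02,0],[1,-0.001,0,-0.02,0],[1,-0.001,0,-0.02,0]]

```text
time_s: 8.52
tcp_pos: [0.528, 0.0821, 0.1041]
ee_rot: [[1.0, 0.009, -0.001], [0.009, -1.0, -0.001], [-0.001, 0.0, -1.0]]
wrist_force: [-0.2, 0.0, -1.7]
gripper_width: 0.682
```

>>> play_rows:
  targets:
    - [[1,0,0,-0.001,0],[1,0,0,-0.002,0],[1,0,0,-0.003,0],[1,0,0,-0.003,0],[1,0,0,-0.003,0]]

```text
time_s: 8.93
tcp_pos: [0.5282, 0.0822, 0.1016]
ee_rot: [[1.0, 0.009, 0.0], [0.009, -1.0, 0.0], [0.0, -0.0, -1.0]]
wrist_force: [0.2, 0.3, -1.3]
gripper_width: 0.683
```

>>> play_rows:
  targets:
    - [[1,0,0,-0.001,0],[1,0,0,-0.0015,0],[1,0,0,-0.002,0],[1,0,0,-0.002,0],[1,0,0,-0.002,0]]

```text
time_s: 9.35
tcp_pos: [0.529, 0.0823, 0.1003]
ee_rot: [[1.0, 0.01, 0.002], [0.01, -1.0, 0.0], [0.002, -0.0, -1.0]]
wrist_force: [1.5, -1.2, 3.9]
gripper_width: 0.687
```

Run:
```python
from h import *
I={n:capture(n) for n in('scene','top')}
for n in I: cv2.imwrite(f'pics/{n}6.png',I[n])
s=sense();print(s['tcp_pos'],s['wrist_force'])
n='top';im=I[n]
rect(n,im,'yellow',(150,215,215,255),.06);rect(n,im,'orange',(150,215,215,255),.05)
print(cv2.cvtColor(im,cv2.COLOR_BGR2HSV)[222:244,182].tolist())
```

```text
[0.529  0.0823 0.1003] [ 1.9394 -0.8481  5.0951]
top yellow px [183.4374 236.1739] ctr [0.465  0.0726] rect [0.4649 0.0812] size [0.0139 0.1146] ang 0.77
top orange px [181.6016 232.5122] ctr [0.4767 0.0799] rect [0.4768 0.0816] size [0.0652 0.003 ] ang 88.79
[[103, 15, 158], [100, 17, 223], [103, 13, 237], [104, 12, 238], [105, 13, 239], [104, 12, 238], [103, 13, 239], [101, 12, 238], [103, 10, 234], [10, 60, 208], [15, 175, 217], [16, 195, 221], [24, 161, 199], [31, 177, 221], [31, 187, 232], [31, 187, 233], [31, 170, 230], [34, 65, 200], [45, 6, 176], [90, 3, 168], [90, 4, 116], [90, 7, 69]]
```

Contact at 5 N with the tip at ledge height. I'll ease up 1 mm and slide the tongue under the lip.

>>> play_rows:
  targets:
    - [[1,0,0,0.0015,0],[1,-0.003,0,0.0015,0],[1,-0.006,0,0.0015,0],[1,-0.009,0,0.0015,0],[1,-0.01,0,0.0015,0]]

```text
time_s: 9.87
tcp_pos: [0.5183, 0.0823, 0.1011]
ee_rot: [[1.0, 0.009, 0.002], [0.009, -1.0, 0.0], [0.002, -0.0, -1.0]]
wrist_force: [3.7, -1.3, -0.2]
gripper_width: 0.685
```

Run:
```python
from h import *
I={n:capture(n) for n in('scene','top')}
for n in I: cv2.imwrite(f'pics/{n}7.png',I[n])
s=sense();print(s['tcp_pos'],s['wrist_force'])
a=cv2.resize(I['scene'][170:250,345:425],None,fx=5,fy=5,interpolation=cv2.INTER_CUBIC);b=cv2.resize(I['top'][180:260,150:230],None,fx=5,fy=5,interpolation=cv2.INTER_CUBIC)
cv2.imwrite('pics/c7.png',np.hstack([a,b]))
print(cv2.cvtColor(I['top'],cv2.COLOR_BGR2HSV)[222:244,182].tolist())
```

```text
[0.5184 0.0824 0.1011] [ 1.7785 -0.4729 -0.6353]
[[98, 18, 58], [96, 15, 84], [90, 7, 114], [90, 7, 117], [103, 20, 179], [103, 13, 229], [103, 13, 238], [104, 12, 238], [103, 13, 239], [103, 13, 239], [103, 13, 239], [99, 11, 236], [34, 16, 227], [32, 110, 230], [31, 176, 233], [31, 185, 234], [31, 170, 230], [32, 65, 200], [42, 7, 178], [90, 3, 169], [0, 0, 114], [105, 7, 69]]
```

View pics/c7.png

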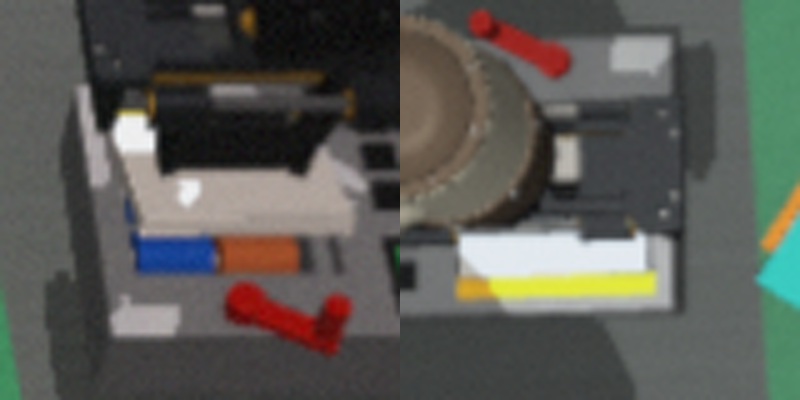

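The tongue is now under the lip: the orange is gone and the full yellow strip shows (right panel (555,287)). Next I'll swing down along the arc in two halves.

>>> play_rows:
  targets:
    - [[1,0.001,0,-0.002,0],[1,0.003,0,-0.004,0],[1,0.004,0,-0.006,0],[1,0.006,0,-0.008,0],[1,0.0075,0,-0.0105,0]]

```text
time_s: 10.38
tcp_pos: [0.5261, 0.0823, 0.0906]
ee_rot: [[1.0, 0.009, 0.0], [0.009, -1.0, 0.0], [0.0, -0.0, -1.0]]
wrist_force: [1.5, 0.1, 3.4]
gripper_width: 0.69
```

Run:
```python
from h import *
I={n:capture(n) for n in('scene','top')}
for n in I: cv2.imwrite(f'pics/{n}8.png',I[n])
s=sense();print(s['tcp_pos'],s['wrist_force'],s['moment'])
n='top';rect(n,I[n],'yellow',(150,215,215,255),.06)
print(cv2.cvtColor(I['top'],cv2.COLOR_BGR2HSV)[222:244,182].tolist())
```

```text
[0.5262 0.0824 0.0903] [2.109  0.2496 4.2458] [ 0.1318 -0.3506 -0.0004]
top yellow px [182.8394 236.4924] ctr [0.4641 0.0744] rect [0.4643 0.0797] size [0.0126 0.1117] ang 0.77
[[0, 0, 142], [100, 10, 151], [103, 18, 221], [104, 12, 237], [103, 13, 238], [105, 13, 239], [104, 12, 239], [104, 12, 239], [103, 13, 238], [103, 13, 239], [104, 12, 238], [99, 8, 233], [23, 73, 218], [30, 168, 223], [31, 188, 232], [31, 189, 233], [31, 169, 230], [33, 68, 199], [38, 6, 176], [90, 3, 168], [75, 4, 114], [90, 4, 67]]
```

>>> play_rows:
  targets:
    - [[1,0.001,0,-0.002,0],[1,0.0025,0,-0.004,0],[1,0.0035,0,-0.006,0],[1,0.0045,0,-0.008,0],[1,0.005,0,-0.0095,0]]

```text
time_s: 10.9
tcp_pos: [0.5305, 0.082, 0.0809]
ee_rot: [[1.0, 0.009, -0.001], [0.009, -1.0, -0.0], [-0.001, 0.0, -1.0]]
wrist_force: [1.4, -0.5, 4.3]
gripper_width: 0.686
```

Run:
```python
from h import *
I={n:capture(n) for n in('scene','top')}
for n in I: cv2.imwrite(f'pics/{n}9.png',I[n])
s=sense();print(s['tcp_pos'],s['wrist_force'],s['moment'])
a=cv2.resize(I['scene'][170:250,345:425],None,fx=5,fy=5,interpolation=cv2.INTER_CUBIC);b=cv2.resize(I['top'][180:260,150:230],None,fx=5,fy=5,interpolation=cv2.INTER_CUBIC)
cv2.imwrite('pics/c9.png',np.hstack([a,b]))
```

```text
[0.5305 0.082  0.0807] [1.3936 0.173  2.9283] [-0.0314 -0.2121 -0.0019]
```

View pics/c9.png

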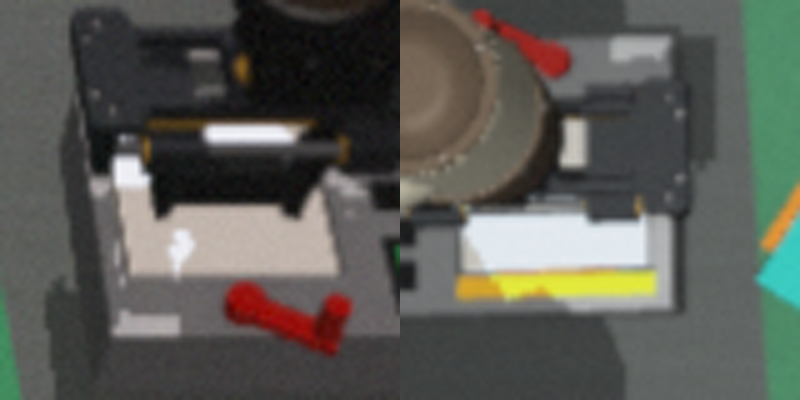

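The lid looks down in the bay, level with the case top (left panel (230,240)), with only a sliver of tongue left before the lip. Releasing and lifting off.

>>> play_rows:
  targets:
    - [[0.4,0,0,0,0],[0.2,0,0,0,0],[0,0,0,0,0],[0,0,0,0,0],[0,0,0,0,0]]

```text
time_s: 11.42
tcp_pos: [0.5299, 0.082, 0.0805]
ee_rot: [[1.0, 0.009, -0.002], [0.009, -1.0, -0.0], [-0.002, 0.0, -1.0]]
wrist_force: [0.5, -1.0, -0.1]
gripper_width: 0.902
```

>>> play_rows:
  targets:
    - [[0,0,0,0.01,0],[0,0,0,0.04,0],[0,-0.02,0,0.08,0],[0,-0.05,0,0.11,0],[0,-0.08,0,0.14,0]]

```text
time_s: 11.83
tcp_pos: [0.4533, 0.0821, 0.2198]
ee_rot: [[1.0, 0.008, 0.001], [0.008, -1.0, 0.0], [0.001, -0.0, -1.0]]
wrist_force: [0.8, 0.4, 0.8]
gripper_width: 0.993
```

>>> play_rows:
  targets:
    - [[1,-0.04,-0.01,0.01,0],[1,-0.05,-0.04,0.01,0],[1,-0.05,-0.07,0.01,0],[1,-0.05,-0.1,0.01,0],[1,-0.05,-0.1,0.01,0]]

```text
time_s: 12.25
tcp_pos: [0.4026, -0.0207, 0.2289]
ee_rot: [[1.0, 0.006, 0.001], [0.006, -1.0, 0.0], [0.001, -0.0, -1.0]]
wrist_force: [-0.0, 0.5, 0.6]
gripper_width: 0.708
```

Run:
```python
from h import *
I={n:capture(n) for n in('scene','top')}
for n in I: cv2.imwrite(f'pics/{n}10.png',I[n])
s=sense();print(s['time_s'],s['tcp_pos'],s['wrist_force'],s['gripper_width'])
for n,r in(('scene',(360,180,425,235)),('top',(155,190,210,247))):
    rect(n,I[n],'white' if n=='top' else 'white',r,.06);rect(n,I[n],'yellow',r,.06);rect(n,I[n],'orange',r,.05)
    rect(n,I[n],'red',(380,215,425,245) if n=='scene' else (155,175,195,200),.07)
a=cv2.resize(I['scene'][170:250,345:425],None,fx=5,fy=5,interpolation=cv2.INTER_CUBIC);b=cv2.resize(I['top'][175:255,140:220],None,fx=5,fy=5,interpolation=cv2.INTER_CUBIC)
cv2.imwrite('pics/c10.png',np.hstack([a,b]))
```

```text
12.35 [ 0.4035 -0.0186  0.2286] [ 0.0311 -0.1336  0.1875] 0.6125773804718893
scene white px [390.944 214.189] ctr [0.5429 0.0867] rect [0.5418 0.0969] size [0.1259 0.1579] ang 0.28
scene yellow px [386.4762 190.7619] ctr [0.4643 0.0867] rect [0.4647 0.0874] size [0.0106 0.0064] ang 55.52
scene orange px [406. 192.] ctr [0.4601 0.144 ] rect [0.4601 0.144 ] size [0. 0.] ang 0.0
scene red px [401.095  232.7601] ctr [0.6075 0.1003] rect [0.6055 0.1033] size [0.058 0.034] ang 73.17
top white px [179.7773 214.3447] ctr [0.5299 0.0837] rect [0.5335 0.0817] size [0.1144 0.1062] ang 2.0
top yellow px [163.2667 236.5333] ctr [0.4652 0.1319] rect [0.4653 0.1298] size [0.0118 0.0029] ang 88.78
top orange None
top red px [173.7802 188.237 ] ctr [0.6068 0.0999] rect [0.6084 0.1011] size [0.0629 0.0144] ang 60.76
```

View pics/c10.png

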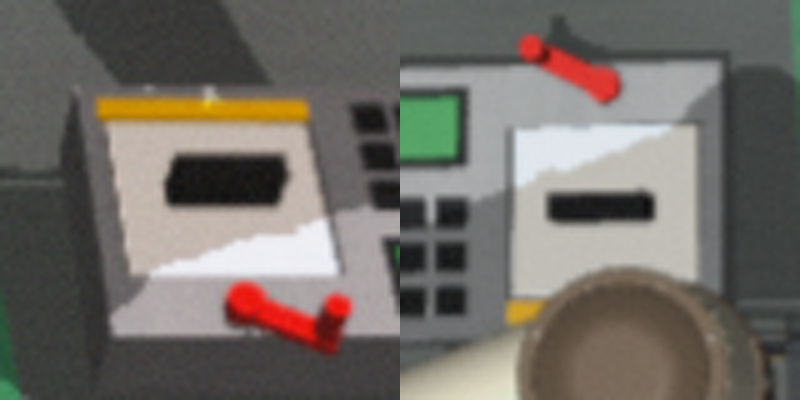

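The lid is seated: no gap at any edge, and the latch hasn't moved. In the top crop the knob is at (533,48) and the pivot at (605,85). I'll compute the knob position and the front-edge height check.

Run:
```python
from h import *
for n,e,k,p in(('scene',(392,225.2),(412.8,231),(393.5,230.5)),('top',(181,200),(166.6,184.6),(181,192))):
    b={'scene':np.array([-.002,-.0005,0]),'top':np.array([.002,.0005,0])}[n]
    print(n,'front@.06',ray(n,[e],.06)[0]+b,'knob@.096',ray(n,[k],.096)[0]+b,'pivot@.07',ray(n,[p],.07)[0]+b)
```

```text
scene front@.06 [0.5758 0.0835 0.06  ] knob@.096 [0.6171 0.1206 0.096 ] pivot@.07 [0.5987 0.0815 0.07  ]
top front@.06 [0.5746 0.0807 0.06  ] knob@.096 [0.6156 0.1161 0.096 ] pivot@.07 [0.5971 0.079  0.07  ]
```

Both views agree on the front edge at x ≈ 0.575 (readout about 52 mm) at z 60, so the lid is flush. The knob is at about (0.618, 0.119), and the latch is at about -0.47 rad. I'll straddle the knob, grip it, and carry it round the 42 mm arc about (0.599, 0.082).

>>> play_rows:
  targets:
    - [[0,0.03,0.02,0,0],[0,0.06,0.04,0,0],[0,0.09,0.06,0,0],[0,0.12,0.08,0,0],[0,0.15,0.1,0,0]]

```text
time_s: 12.77
tcp_pos: [0.555, 0.0844, 0.228]
ee_rot: [[1.0, 0.011, -0.0], [0.011, -1.0, 0.0], [-0.0, -0.0, -1.0]]
wrist_force: [0.0, -0.2, 0.8]
gripper_width: 0.907
```

>>> play_rows:
  targets:
    - [[0,0.03,0.02,0,0],[0,0.06,0.037,0,0],[0,0.065,0.037,-0.02,0],[0,0.065,0.037,-0.05,0],[0,0.065,0.037,-0.08,0]]

```text
time_s: 13.18
tcp_pos: [0.6197, 0.1213, 0.1471]
ee_rot: [[1.0, 0.011, 0.002], [0.011, -1.0, 0.001], [0.002, -0.001, -1.0]]
wrist_force: [0.2, -0.2, -0.5]
gripper_width: 0.999
```

>>> play_rows:
  targets:
    - [[0,0,0,-0.02,0],[0,0,0,-0.04,0],[0,0,0,-0.055,0],[0,0,0,-0.055,0],[0,0,0,-0.055,0]]

```text
time_s: 13.6
tcp_pos: [0.6185, 0.1201, 0.0923]
ee_rot: [[1.0, 0.011, -0.002], [0.011, -1.0, -0.001], [-0.002, 0.001, -1.0]]
wrist_force: [0.7, 0.4, 0.3]
gripper_width: 0.995
```

>>> play_rows:
  targets:
    - [[1,0,0,0,0],[1,0,0,0,0],[1,0,0,0,0],[1,0,0,0,0],[1,0,0,0,0]]

```text
time_s: 14.02
tcp_pos: [0.619, 0.1193, 0.0937]
ee_rot: [[1.0, 0.009, 0.001], [0.009, -1.0, 0.001], [0.001, -0.001, -1.0]]
wrist_force: [0.7, -0.3, -0.2]
gripper_width: 0.705
```

>>> play_rows:
  targets:
    - [[1,0,0,0,0],[1,0,0,0,0],[1,0,0,0,0],[1,0,0,0,0],[1,0,0,0,0]]

```text
time_s: 14.43
tcp_pos: [0.6188, 0.1192, 0.0929]
ee_rot: [[1.0, 0.009, -0.0], [0.009, -1.0, -0.0], [-0.0, 0.0, -1.0]]
wrist_force: [-0.0, 0.1, 0.3]
gripper_width: 0.321
```

>>> play_rows:
  targets:
    - [[1,0,0,0,0],[1,0,0,0,0],[1,0,0,0,0],[1,0,0,0,0],[1,0,0,0,0]]

```text
time_s: 14.85
tcp_pos: [0.6188, 0.1193, 0.0929]
ee_rot: [[1.0, 0.009, 0.0], [0.009, -1.0, 0.0], [0.0, -0.0, -1.0]]
wrist_force: [-0.4, 0.5, -0.1]
gripper_width: 0.149
```

Knob gripped (13 mm). Carrying it round the arc.

>>> play_rows:
  targets:
    - [[1,-0.007,0.003,0,0],[1,-0.015,0.0045,0,0],[1,-0.0235,0.0045,0,0],[1,-0.03,0.0035,0,0],[1,-0.036,0.0015,0,0]]

```text
time_s: 15.27
tcp_pos: [0.5838, 0.122, 0.0931]
ee_rot: [[1.0, 0.01, 0.004], [0.01, -1.0, 0.003], [0.004, -0.002, -1.0]]
wrist_force: [2.4, 4.6, -2.6]
gripper_width: 0.152
```

>>> play_rows:
  targets:
    - [[1,-0.0055,-0.003,0,0],[1,-0.01,-0.006,0,0],[1,-0.0135,-0.0095,0,0],[1,-0.017,-0.014,0,0],[1,-0.02,-0.018,0,0]]

```text
time_s: 15.68
tcp_pos: [0.5594, 0.1081, 0.0931]
ee_rot: [[1.0, 0.01, -0.004], [0.01, -1.0, 0.007], [-0.004, -0.007, -1.0]]
wrist_force: [-16.5, 23.0, 7.7]
gripper_width: 0.148
```

>>> play_rows:
  targets:
    - [[1,-0.002,-0.004,0,0],[1,-0.0035,-0.0085,0,0],[1,-0.0045,-0.013,0,0],[1,-0.005,-0.0175,0,0],[1,-0.005,-0.021,0,0]]

```text
time_s: 16.1
tcp_pos: [0.553, 0.0826, 0.0927]
ee_rot: [[1.0, 0.01, -0.009], [0.01, -1.0, 0.0], [-0.009, -0.0, -1.0]]
wrist_force: [-10.0, 7.3, 6.3]
gripper_width: 0.153
```

Run:
```python
from h import *
s=sense();print(s['time_s'],s['tcp_pos'],s['wrist_force'],s['gripper_width'],'phi',np.arctan2(.599-s['tcp_pos'][0],s['tcp_pos'][1]-.082))
```

```text
16.1 [0.553  0.0826 0.0927] [-9.9632  7.3286  6.2632] 0.15336958411380275 phi 1.5567226090739337
```

>>> play_rows:
  targets:
    - [[0.5,0,0,0,0],[0.5,0,0,0,0],[0.5,0,0,0,0],[0.5,0,0,0,0],[0.5,0,0,0,0]]

```text
time_s: 16.52
tcp_pos: [0.5578, 0.0815, 0.0929]
ee_rot: [[1.0, 0.009, -0.0], [0.009, -1.0, -0.0], [-0.0, 0.0, -1.0]]
wrist_force: [-1.0, -0.5, 0.0]
gripper_width: 0.442
```

>>> play_rows:
  targets:
    - [[0.5,0,0,0.02,0],[0.5,0,0,0.05,0],[0.5,0,0,0.09,0],[0.5,-0.03,0,0.12,0],[0.5,-0.06,-0.02,0.13,0]]

```text
time_s: 16.93
tcp_pos: [0.501, 0.0637, 0.2274]
ee_rot: [[1.0, 0.012, 0.009], [0.012, -1.0, 0.002], [0.009, -0.002, -1.0]]
wrist_force: [0.3, -0.3, 1.0]
gripper_width: 0.498
```

>>> play_rows:
  targets:
    - [[0.5,-0.03,-0.02,0,0],[0.5,-0.06,-0.05,0,0],[0.5,-0.08,-0.08,0,0],[0.5,-0.09,-0.12,0,0],[0.5,-0.09,-0.15,0,0]]

```text
time_s: 17.35
tcp_pos: [0.405, -0.09, 0.2234]
ee_rot: [[1.0, 0.01, 0.0], [0.01, -1.0, 0.0], [0.0, -0.0, -1.0]]
wrist_force: [0.5, 0.8, 0.3]
gripper_width: 0.499
```

Run:
```python
from h import *
I={n:capture(n) for n in('scene','top')}
for n in I: cv2.imwrite(f'pics/{n}11.png',I[n])
s=sense();print(s['time_s'],s['tcp_pos'],s['wrist_force'],s['gripper_width'])
a=cv2.resize(I['scene'][170:250,345:425],None,fx=5,fy=5,interpolation=cv2.INTER_CUBIC);b=cv2.resize(I['top'][175:255,140:220],None,fx=5,fy=5,interpolation=cv2.INTER_CUBIC)
cv2.imwrite('pics/c11.png',np.hstack([a,b]))
old=cv2.imread('pics/scene0.png')
for nm,(x0,y0,x1,y1) in dict(shaft=(300,270,340,315),ring=(220,260,265,305),calc=(415,270,470,340)).items(): print(nm,np.abs(I['scene'][y0:y1,x0:x1].astype(int)-old[y0:y1,x0:x1]).mean())
```

```text
17.45 [ 0.4067 -0.0913  0.2232] [ 1.298  -0.0278 -0.7645] 0.5005472913890137
shaft 4.993148148148149
ring 5.0572839506172835
calc 4.733073593073593
```

View pics/c11.png

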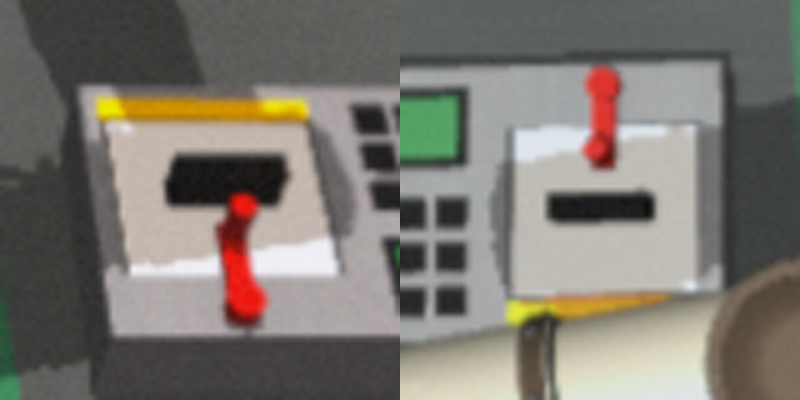

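The latch bar points along -x over the lid's edge (pivot (603,85), knob (600,150) in the right panel, about 1.55 rad). The lid is unchanged and the bystanders show only image noise. Handing in.

```bash
python3 -c "
from station import *
print(finish_job())"
```

```text
the job is handed in; nothing more can be done
None
```

The white battery lid is back in the bay, the red latch is turned across it, and I handed the job in at about 17.5 s of the 58 s. No verdict was reported.

**How it went:**
1. I gripped the lid by the ends of its rib.
2. The tool cannot tilt, so I tilted the lid to about 20° by pressing its front edge on the case's near rim, which made it pivot in the pads.
3. I felt for the ledge (5 N contact), slid the tongue under the lip and swung the lid down.
4. I let go of the lid, gripped the latch knob, carried it round its arc, let go and backed off.

**Last checks:**
- **Lid:** before latching, both cameras put the front edge within about 1 mm of each other at case-top height. There was no visible gap on the edges in view. The tongue tip works out at about 8 mm under the lip. I did not re-measure the lid after latching, but it looked unchanged in the last picture.
- **Latch:** about 1.55 rad, from the gripper position just before release and from the last picture.
- **Bystanders:** the picture areas around the shaft, ring gauge and calculator differ from the first picture by no more than what I take to be image noise.

**Disagreements:**
- The two cameras differ by about 4 mm in x, so I averaged them.
- Near the end of the latch's arc the grip slipped a few millimetres on the knob, and the wrist force reached about 29 N, well below the 120 N limit.

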